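Refit the D-bore knob on a rolling-shelf drive

TASK

Pick up the loose black knob and fit it on the upright D-shaft of the grey drive unit: set it on the shaft, find by feel or sight the angle at which the flats match, and push it down until it snaps fully home on the collar, then let go. Press gently while the flats do not match yet (never force it), and leave the other things on the bench where they are.

Things in the scene. Friction and masses are not known exactly. Their poses are not given: they have to be found in the camera images.
- knob_grip (a point): Centre, half-way up, of the loose black plastic knob, 52 mm tall, standing bore down: a skirt 60 mm across, 8 mm tall; above it a block 48 mm long (x), 40 mm wide (y) with flat sides, to be gripped across the 40 mm, 10 to 50 mm above the underside; on its upper half a wedge nose to 35 mm from the axis at +x. z up along the axis. About 0.16 kg.
- knob: The same knob; origin at the centre of its underside. Bore, open below on the axis: mouth 32 mm across narrowing to 26 mm over 5 mm, then round 26 mm up to 9 mm from the underside, and from there up a D of 26 mm with its flat 4.8 mm from the axis, facing the nose side (+x), up to 33 mm from it.
- shaft_tip (a point): Centre of the top end of the drive unit's upright steel D-shaft, 94 mm above the bench; 24 mm in diameter, one flat 3.5 mm from its axis over its full length. Axes are the HOUSING's (z up): the flat faces the housing's +x to within 1.0 rad either way; its exact angle is not measured and must be seen or felt. The gear train holds the shaft stiffly.
- collar (a point): Centre of the shaft's collar face, 32 mm below the tip; collar 88 mm across. At the flat's side and opposite stand spring catches, 17 mm tall, 32 mm from the axis. Knob aligned: slides on freely till its skirt meets them (underside about 15 mm above the collar), then takes some 8 to 15 N until they snap over the skirt; home = underside on the collar.
- drive: The drive unit: grey housing fixed to the bench, 145 x 170 x 50 mm; origin on the bench under the shaft axis, axes as shaft_tip. At any angle the knob slips 9 mm over the shaft (underside 23 mm above the collar); it stops there unless the flats match within about 0.12 rad. Over 60 N of contact force between knob and drive unit damages it.
- screwdriver: Bystander: screwdriver lying on the bench between knob and drive unit, about 0.2 m long. Leave alone.
- wrench: Bystander: open wrench lying on the bench. Leave alone.
- grease_can: Bystander: metal can 66 mm across, 90 mm tall. Leave alone.
- handwheel: Bystander: black three-arm handwheel lying flat, 0.2 m across. Leave alone.
- carton: Bystander: brown carton 110 x 150 x 70 mm. Leave alone.
- part_box: Bystander: white parts box 120 x 70 x 60 mm. Leave alone.
- tape: Bystander: roll of tape 90 mm across, 24 mm tall. Leave alone.
There are look-alikes about, which are no part of the job. Leave any green or yellow look-alike of the drive alone.

How it is judged:
By the outcome, as a careful person would: the job done as asked, in the order asked, and still so for the second after the job is handed in, with the robot touching nothing.
It also fails if it takes over 72 s, if anything falls off the work surface, if the arm or the gripper's body presses on something with over 40 N, if the wrist force passes 120 N, or if a joint passes its speed limit or range.

ROBOT

A 6-joint arm with a two-finger parallel gripper is mounted at the origin on the work surface. World frame = base frame: x ahead of the robot, y to its left, z up, the work surface at z = 0. Lengths are in mm, angles in rad, forces in N, time in s.
With the tool pointing down it reaches from about 350 to 775 mm from the base axis. Payload 7.3 kg.
Tool frame: the origin (TCP) lies midway between the tips of the shut fingers; the grasp point (between the pads) lies 19 mm behind it; z points along the fingers, y is the line along which they close (so a half turn about z gives the same grasp; the last joint's range is limited). The gripper opens to 92 mm and grips with 3 to 60 N. Pads are 19 mm wide; open, the fingers measure 130 mm over their backs; the gripper's body (75 mm by 190 mm) begins 47 mm behind the grasp point.
Start: joints at [1.124, 0.342, 1.524, -0, 1.275, -0.146], TCP at [155.535, 501.454, 202.841] pointing down, gripper open.
Joint ranges: [-2.53, 2.53], [-0.77, 2.02], [0.04, 2.7], [-1, 4.14], [0.28, 2.66], [-3.11, 3.11]. Speed limits (rad/s): [2.57, 2.57, 3.14, 3.14, 3.14, 3.14].

INTERFACE

Orientations are given as [roll, pitch, yaw] about the fixed x, y, z axes, in that order (R = Rz(yaw) Ry(pitch) Rx(roll)).
In Python, from plant import bot gives the robot as it stands.
- The arm moves only by the tool jog_arm, never from a script. Its arguments are lists of equal length, an entry for each row: "dp": the shift along the tool's x, y, z in m, a list of three; "twist": the turn about the tool's z in degrees. A call has 1 to 10 rows; each row shifts and turns the commanded pose from where the row before left it, along the tool's axes as they then stand; what a row does not reach is not made up. A row lasts 1/8 s, in which the tool goes at most 62.5 mm and 10.7 degrees, less where a joint would pass 70% of its speed; a pose out of reach is approached as far as the arm can. A call is refused whole if a number of a shift passes 0.0625 or a number of a turn 10.7, either way. A call with a gripper value outside its range is refused whole. "jaw" is the finger opening in m, from 0 to 0.0918, set as the call begins (left out, the last holds). The fingers move at their own pace and stop on an object; the grip force is fixed at half the most. Time passes only in rows, so rows that do not move let the fingers close. It gives the time, the measured TCP pose, the force, the opening and the grip force at its end, in the units of the state.
- bot.get_obs(): the state, without advancing time (a new reading comes with each control period).
- bot.capture(name): name is "scene" or "top" or "wrist"; returns the picture (420x560x3 uint8, blue, green, red); there is no depth.
- bot.camera_params(name): a dict with "fx", "fy", "cx", "cy" (pixels), "R" (3x3) and "t" (3): a world point X has camera coordinates R X + t. Camera axes: x right, y down, z forward; pixel columns grow to the right and rows downward; lengths in mm; the calibration is good to about 2 mm. The wrist camera is an equidistant fisheye: a pixel r from the principal point sees the ray r / f radians off the axis. A picture is of the moment at which its call begins: read the wrist's pose just before it. camera_params takes no time and is no camera call; for the wrist camera it gives the pose at the moment of the call.
- bot.close_job(): hands the job in; it is judged then, once.
Trained networks look in the newest picture that a camera, given by its name, has taken for a name from the list of things; names that differ only in an ending like _2 or _b are one class to them, and where a whole thing is asked for, a point or a joint stands for the part that bears it (a point fixed in the world has none). Each returns a list of dicts, best first, with "confidence" (0 to 1); they miss things now and then, are a little off and sometimes report something else, mostly with a low value. They report only what shows in the picture. A call takes as long as a camera call. They do not tell look-alikes from the thing itself.
- bot.find_in(camera, label): "bbox" ([centre column, centre row, width, height] in pixels, round what is visible of it).
- bot.masks_of(camera, label): "pixels" (420x560 bool, what is visible of it) and "bbox" ([centre column, centre row, width, height] in pixels, round what is visible of it).
The state is a dict: "time": time; "joint_positions": joint angles; "dq": joint speeds; "tau": joint torques, N m; "tool_pos": TCP position; "tcp_rot": TCP orientation; "contact_force": force on the tool from outside, world axes, zero at the start; "moment": the same for the moment, N m; "grip_width": finger opening in mm; "finger_force": force on a finger pad.
Only numpy, scipy, OpenCV 4.12 (cv2) and the standard library are available. Lean on these libraries where they do the work, as an engineer would, in place of code of your own. Each camera call takes 0.05 s, during which the arm holds its last target. There are 200 camera calls.

## Working session

There is one attempt and no reset: what is moved stays moved. The work goes in short steps, Python scripts to look and compute and a tool call to move; the robot and the scene stay as the last step left them, time stands still between calls to the robot, and variables do not carry over. Pictures are saved under pics/ and viewed, at most 10 in all, crops included, and the job is handed in when it is done.

Besides the shell and the picture viewer there is one more tool, called after ">>>" as name([rows], argument=value, ...), one row to a line, values as JSON. jog_arm: Moves the arm, as the interface text tells. Its arguments: {"type":"object","properties":{"dp":{"type":"array"},"twist":{"type":"array"},"jaw":{"type":"number"}},"required":["dp","twist"]}

```bash
mkdir -p pics; ls; cat > h.py <<'E'
import numpy as np,cv2
from plant import bot
def ray(cam,u,v,p=None):
    p=p or bot.camera_params(cam);R=np.array(p['R']);t=np.array(p['t'])
    x=(u-p['cx'])/p['fx'];y=(v-p['cy'])/p['fy']
    if cam=='wrist':
        r=np.hypot(x,y);s=np.sin(r)/r if r>1e-9 else 1;d=np.array([x*s,y*s,np.cos(r)])
    else: d=np.array([x,y,1.])
    return -R.T@t,R.T@d
def at(cam,u,v,z,p=None):
    c,d=ray(cam,u,v,p);return c+d*(z-c[2])/d[2]
def px(cam,X,p=None):
    p=p or bot.camera_params(cam);c=np.array(p['R'])@np.array(X,float)+np.array(p['t'])
    if cam=='wrist':
        r=np.hypot(c[0],c[1]);th=np.arctan2(r,c[2]);k=th/max(r,1e-9);return p['cx']+p['fx']*c[0]*k,p['cy']+p['fy']*c[1]*k
    return p['cx']+p['fx']*c[0]/c[2],p['cy']+p['fy']*c[1]/c[2]
E
python3 - <<'E'
from h import *
print(bot.get_obs())
ims=[]
for c in('scene','top'):
    im=bot.capture(c);cv2.imwrite(f'pics/{c}0.png',im)
    p=bot.camera_params(c);print(c,p)
    for l in('knob','drive','shaft_tip'):
        for d in bot.find_in(c,l)[:5]:
            b=d['bbox'];print(c,l,round(d['confidence'],2),np.round(b),np.round(at(c,b[0],b[1],{'knob':26,'drive':50,'shaft_tip':94}[l],p)))
E
```

```text
pics
{'time': 0.0, 'joint_positions': array([ 1.12402753e+00,  3.42691619e-01,  1.52501328e+00,  8.97961059e-06,
        1.27536902e+00, -1.45996174e-01]), 'dq': array([1.09237192e-03, 2.06019291e-05, 1.94427101e-03, 1.60420349e-04,
       5.72032368e-04, 7.90979729e-05]), 'tau': array([-2.58965163e-03, -4.31220603e+01, -2.44228131e+01,  7.15872017e-02,
        5.55862812e-02, -2.10900348e-04]), 'tool_pos': array([155.32125859, 501.04665741, 202.16242282]), 'tcp_rot': array([-3.14012839e+00, -2.23987293e-04,  2.84081725e+00]), 'contact_force': array([ 0.18829696, -0.17324086,  0.37316022]), 'moment': array([0.04275281, 0.02867282, 0.01590765]), 'finger_force': 0.0, 'grip_width': 91.80946057532755}
scene {'fx': 421.85508867257664, 'fy': 421.85508867257664, 'cx': 277.2315202829837, 'cy': 209.40684344446115, 'R': array([[-0.74240186,  0.66976282,  0.0160391 ],
       [ 0.53924987,  0.61159797, -0.57892789],
       [-0.39755385, -0.42114806, -0.81522098]]), 't': array([ 412.65226662, -228.27093536, 1604.42674908])}
scene knob 0.79 [345. 272.  20.  25.] [511. 254.  26.]
scene drive 0.81 [
[... 298 characters left out ...]
5779089044134, 'fy': 426.45779089044134, 'cx': 285.2899541424391, 'cy': 208.1057338555283, 'R': array([[ 0.02811197, -0.99938758,  0.02083703],
       [-0.99442118, -0.03008023, -0.10110238],
       [ 0.10166725, -0.01787859, -0.99465779]]), 't': array([ -40.23621903,  518.30352483, 1299.04094471])}
top knob 0.89 [197. 211.  24.  21.] [501. 247.  26.]
top drive 0.95 [359. 208.  61.  50.] [ 523. -250.   50.]
top drive 0.74 [212. 278.  63.  59.] [301. 188.  50.]
top drive 0.61 [347. 287.  60.  48.] [ 284. -217.   50.]
top shaft_tip 0.8 [356. 208.  59.  48.] [ 519. -233.   94.]
top shaft_tip 0.78 [348. 287.  60.  48.] [ 289. -212.   94.]
top shaft_tip 0.65 [215. 279.  64.  51.] [301. 175.  94.]
```

View pics/scene0.png

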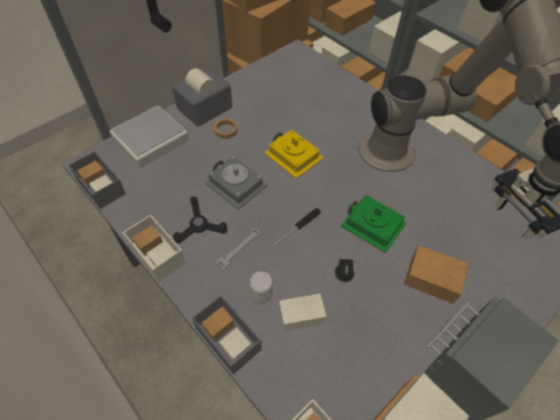

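View pics/top0.png

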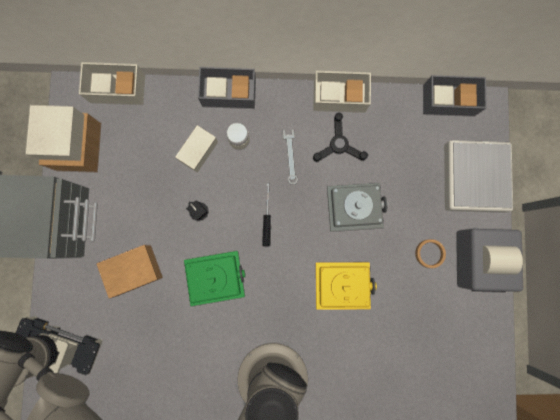

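Candidates. Knob: black knob at top (197,211) / scene (345,272); the black handwheel at top (340,145) is not it. Drive: grey at top (357,207), against green (214,278) and yellow (345,287), so the grey one. I'll check these in one close crop.

```bash
python3 - <<'E'
from h import *
t=cv2.imread('pics/top0.png');s=cv2.imread('pics/scene0.png')
c=lambda im,u,v,h:cv2.resize(im[v-h:v+h,u-h:u+h],(400,300) if 0 else (300,300),interpolation=cv2.INTER_CUBIC)
cv2.imwrite('pics/crop1.png',np.vstack([np.hstack([c(t,197,211,20),c(t,357,207,34)]),np.hstack([c(s,345,270,20),c(s,237,180,34)])]))
for X in([501,247,26],):print(px('scene',X))
E
```

```text
(np.float64(345.30576561432247), np.float64(268.03851891050795))
```

View pics/crop1.png

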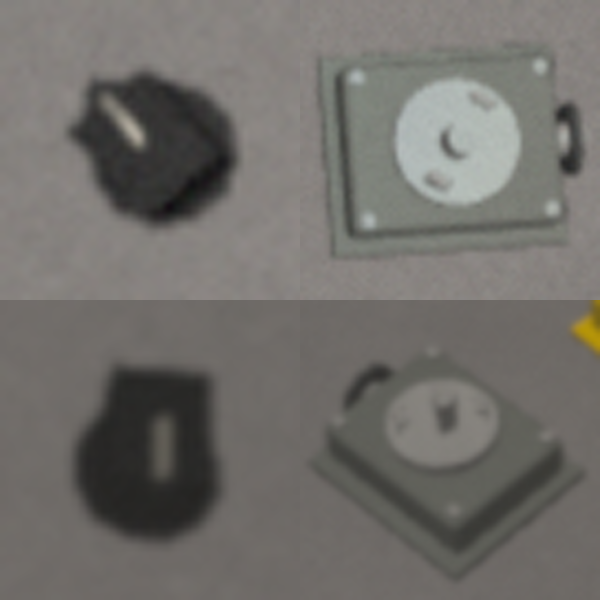

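The crop shows the knob's nose and white pointer going up-left (world yaw about +36°). The grey drive has its catches on a line at about -30°/150°. I'm moving above the knob.

>>> jog_arm([
  [-0.04, -0.014, 0],
  [-0.04, -0.014, 0],
  [-0.04, -0.014, 0],
  [-0.04, -0.014, 0],
  [-0.04, -0.014, 0],
  [-0.04, -0.014, 0],
  [-0.04, -0.014, 0],
  [-0.04, -0.014, 0],
  [-0.04, -0.014, 0],
  [-0.04, -0.014, 0],
], twist=[0, 0, 0, 0, 0, 0, 0, 0, 0, 0])

```text
time: 1.65
tool_pos: [497.1, 248.3, 202.9]
tcp_rot: [3.141, 0.0, 2.841]
contact_force: [0.6, -0.1, 0.2]
grip_width: 91.7
finger_force: 0.0
```

>>> jog_arm([
  [0, 0, 0],
  [0, 0, 0],
  [0, 0, 0],
  [0, 0, 0],
  [0, 0, 0],
  [0, 0, 0],
  [0, 0, 0],
  [0, 0, 0],
  [0, 0, 0],
  [0, 0, 0],
], twist=[10.6, 10.6, 10.6, 10.6, 10.6, 10.6, 10.6, 10.6, 10.6, 10.6])

```text
time: 2.9
tool_pos: [496.1, 249.2, 202.8]
tcp_rot: [-3.141, -0.0, 0.985]
contact_force: [-0.8, 0.7, 0.2]
grip_width: 91.7
finger_force: 0.0
```

>>> jog_arm([
  [0, 0, 0],
  [0, 0, 0],
  [0, 0, 0],
], twist=[10.5, 10.5, 0])

```text
time: 3.28
tool_pos: [496.1, 249.2, 202.8]
tcp_rot: [-3.142, -0.0, 0.626]
contact_force: [0.4, -0.4, -0.6]
grip_width: 91.8
finger_force: 0.0
```

```bash
python3 - <<'E'
from h import *
o=bot.get_obs();print(o['tool_pos'],o['tcp_rot'],o['joint_positions'],o['contact_force'])
p=bot.camera_params('wrist');im=bot.capture('wrist');cv2.imwrite('pics/w1.png',im);print(p['fx'],p['cx'],p['cy'],np.array(p['R']),-np.array(p['R']).T@p['t'])
for d in bot.find_in('wrist','knob')[:3]:
    b=d['bbox'];print(d['confidence'],b,at('wrist',b[0],b[1],26,p))
print(px('wrist',[501,247,0],p))
E
```

```text
[496.09260128 249.21192845 202.80295474] [-3.14154905e+00 -1.62913130e-05  6.25889036e-01] [3.27443193e-01 3.97468454e-01 1.43990133e+00 4.81648282e-05
 1.30422012e+00 1.27233780e+00] [ 0.41372573 -0.40076915 -0.64636695]
325.19226210127806 284.33936106947067 209.27087687292612 [[ 5.86006727e-01 -8.10306183e-01 -7.04892065e-05]
 [-7.79851201e-01 -5.64005557e-01  2.71532386e-01]
 [-2.20064128e-01 -1.59064834e-01 -9.62429300e-01]] [554.87024733 292.17826424 385.64169705]
0.86 [289.4, 180.2, 55.5, 58.8] [503.47655165 248.02323833  26.        ]
(np.float64(288.5493517951628), np.float64(178.34441100378328))
```

View pics/w1.png

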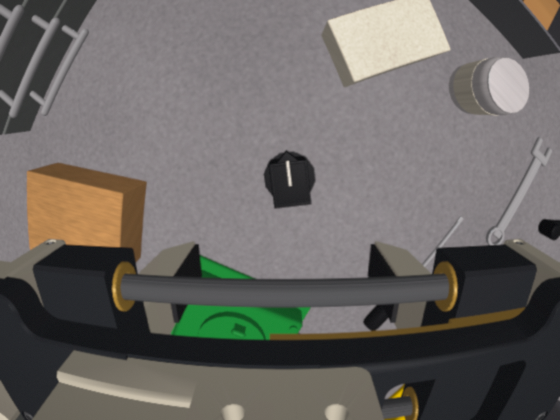

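The wrist view shows the knob at (289,180), nose and pointer up at about (289,152). Next I'll fit its silhouette and the pointer line.

```bash
cat > fit.py <<'E'
from h import *
from scipy.optimize import minimize
def knobfit(cam,x0,p,m,S=4):
    M=cv2.resize(m.astype(np.uint8),None,fx=S,fy=S,interpolation=cv2.INTER_LINEAR)
    a=np.linspace(0,2*np.pi,40)
    sk=[(30*np.cos(t),30*np.sin(t),z) for t in a for z in(0,8)]
    bl=[(x,y,z) for x in(-24,24) for y in(-20,20) for z in(8,52)]
    no=[(24,y,z) for y in(-20,20) for z in(28,52)]+[(35,y,z) for y in(-3,3) for z in(28,52)]
    def ren(q):
        I=np.zeros_like(M);c,s=np.cos(q[2]),np.sin(q[2])
        for part in(sk,bl,no):
            P=np.array([px(cam,(q[0]+c*x-s*y,q[1]+s*x+c*y,z),p) for x,y,z in part])
            h=cv2.convexHull(((P+.5)*S-.5).astype(np.float32));cv2.fillConvexPoly(I,np.round(h*16).astype(np.int32),1,shift=4)
        return I
    f=lambda v:1-(lambda I:(I&M).sum()/(I|M).sum())(ren([v[0],v[1],v[2]/30]))
    r=minimize(f,[x0[0],x0[1],x0[2]*30],method='Nelder-Mead',options=dict(initial_simplex=[[x0[0]+i,x0[1]+j,x0[2]*30+k] for i,j,k in((-3,-3,-3),(5,0,0),(0,5,0),(0,0,5))],xatol=.05,fatol=1e-4))
    return r.x[0],r.x[1],r.x[2]/30,1-r.fun
E
python3 - <<'E'
from fit import *
p=bot.camera_params('wrist');im=bot.capture('wrist')
r=bot.masks_of('wrist','knob')[0];m=np.array(r['pixels']);print(r['confidence'],m.sum(),r['bbox'])
g=im[140:215,255:325].min(2)
d=(g<60).astype(np.uint8)
M=np.zeros(m.shape,bool);n,l,st,ce=cv2.connectedComponentsWithStats(cv2.morphologyEx(d,cv2.MORPH_CLOSE,np.ones((5,5))))
M[140:215,255:325]=l==1+np.argmax(st[1:,4]);print(M.sum(),(M&m).sum())
for k in(m,M):print(knobfit('wrist',(501,248,.63),p,k))
k=im[155:195,278:300].min(2);v,u=np.nonzero(k>110);v+=155;u+=278
P=np.array([at('wrist',a,b,52,p)[:2] for a,b in zip(u,v)]);c=P.mean(0);w=np.linalg.svd(P-c)[2][0];print(len(P),c,np.degrees(np.arctan2(w[1],w[0])))
print(im[178,260:320].min(1))
E
```

```text
0.63 2368 [289.1, 179.2, 52.6, 59.4]
2024 2024
(np.float64(504.4924658896955), np.float64(247.88438013231064), np.float64(0.7260022973844319), np.float64(0.9655875738716594))
(np.float64(503.7602933349258), np.float64(248.58493611100968), np.float64(0.7393538178556639), np.float64(0.8580857203933305))
90 [512.84048848 256.55636263] -136.9954384195364
[133 133 133 121  82  46  39  38  39  35  31  35  39  38  37  38  39  39
  38  37  39  41  40  40  41  41  51  93 157 199 180 104  48  43  41  43
  43  43  44  43  42  43  42  44  42  41  39  39  37  37  41  41  41  44
  62  96 126 133 134 134]
```

>>> jog_arm([
  [0, 0, 0],
  [0.0052, 0.0063, 0],
  [0, 0, 0.03],
  [0, 0, 0.03],
  [0, 0, 0.03],
  [0, 0, 0.03],
  [0, 0, 0.02],
  [0, 0, 0],
], twist=[-6.4, 0, 0, 0, 0, 0, 0, 0])

```text
time: 4.47
tool_pos: [503.6, 247.6, 61.3]
tcp_rot: [-3.14, 0.003, 0.735]
contact_force: [0.4, 0.6, 0.4]
grip_width: 91.7
finger_force: 0.0
```

```bash
python3 - <<'E'
from fit import *
o=bot.get_obs();print(o['tool_pos'],o['tcp_rot'])
p=bot.camera_params('wrist');im=bot.capture('wrist');print(bot.find_in('wrist','knob')[:1])
r=bot.masks_of('wrist','knob')
if r: print(knobfit('wrist',(504,248,.74),p,np.array(r[0]['pixels'])))
cv2.imwrite('pics/w2.png',cv2.resize(im[100:310,140:420],(800,600)))
E
```

```text
[503.59029716 247.56630951  61.33362137] [-3.14029107e+00  2.99395474e-03  7.34619144e-01]
[{'bbox': [286.0, 223.7, 80.8, 99.0], 'confidence': 0.75}]
(np.float64(503.8353263882562), np.float64(247.76830794784544), np.float64(0.7353901783520171), np.float64(0.9742574455927905))
```

View pics/w2.png

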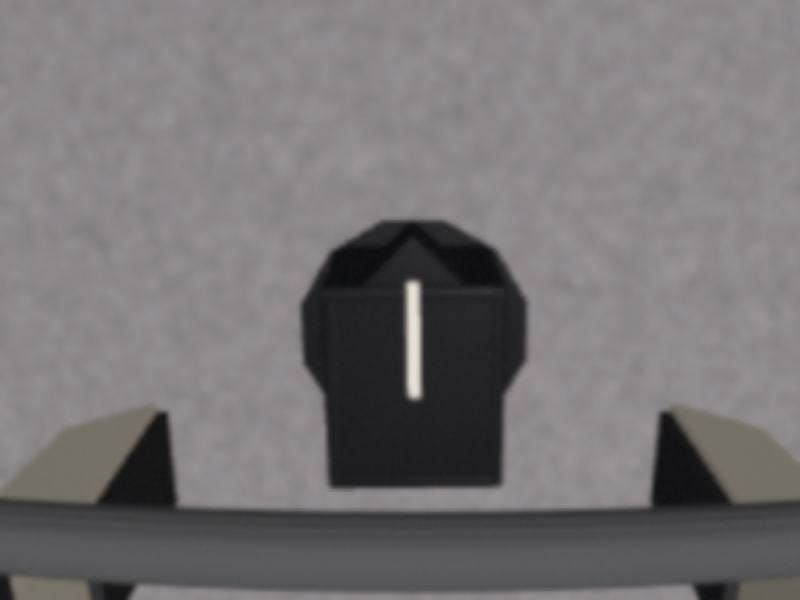

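The view shows the knob centred between the open fingers, at crop (413,390), with the pointer straight up. I'm descending, closing and lifting.

>>> jog_arm([
  [0, 0, 0.016],
  [0, 0, 0.016],
  [0, 0, 0.015],
  [0, 0, 0],
  [0, 0, 0],
], twist=[0, 0, 0, 0, 0])

```text
time: 5.25
tool_pos: [504.4, 248.1, 15.8]
tcp_rot: [3.142, -0.0, 0.736]
contact_force: [0.3, 0.4, 0.6]
grip_width: 91.8
finger_force: 0.0
```

>>> jog_arm([
  [0, 0, 0],
  [0, 0, 0],
  [0, 0, 0],
  [0, 0, 0],
  [0, 0, 0],
  [0, 0, 0],
  [0, 0, 0],
  [0, 0, 0],
], twist=[0, 0, 0, 0, 0, 0, 0, 0], jaw=0.03)

```text
time: 6.25
tool_pos: [504.2, 248.1, 15.8]
tcp_rot: [-3.142, -0.0, 0.736]
contact_force: [-0.3, -0.4, -0.3]
grip_width: 39.7
finger_force: 30.0
```

>>> jog_arm([
  [0, 0, -0.02],
  [0, 0, -0.03],
  [0, 0, -0.03],
  [0, 0, -0.03],
  [0, 0, -0.03],
  [0, 0, -0.03],
  [0, 0, 0],
], twist=[0, 0, 0, 0, 0, 0, 0])

```text
time: 7.12
tool_pos: [505.3, 248.5, 187.8]
tcp_rot: [3.14, -0.004, 0.736]
contact_force: [1.1, 0.2, -0.7]
grip_width: 39.7
finger_force: 30.0
```

>>> jog_arm([
  [-0.02, 0.018, 0],
  [-0.0345, 0.0311, 0],
  [-0.0345, 0.0311, 0],
  [-0.0345, 0.0311, 0],
  [-0.0345, 0.0311, 0],
  [-0.0345, 0.0311, 0],
  [-0.0345, 0.0311, 0],
  [-0.0345, 0.0311, 0],
  [-0.0345, 0.0311, 0],
  [-0.0345, 0.0311, 0],
], twist=[0, 0, 0, 0, 0, 0, 0, 0, 0, 0])

```text
time: 8.38
tool_pos: [458.1, -195.7, 184.1]
tcp_rot: [-3.139, 0.001, 0.736]
contact_force: [1.1, -0.3, -1.5]
grip_width: 39.5
finger_force: 30.0
```

>>> jog_arm([
  [-0.0345, 0.0311, 0],
  [-0.0345, 0.0311, 0],
  [-0.02, 0.018, 0],
  [0, 0, 0],
  [0, 0, 0],
], twist=[0, 0, 0, 0, 0])

```text
time: 9.0
tool_pos: [446.6, -312.7, 184.6]
tcp_rot: [-3.139, -0.0, 0.736]
contact_force: [-0.4, 1.7, 0.2]
grip_width: 39.7
finger_force: 30.0
```

```bash
python3 - <<'E'
from h import *
o=bot.get_obs();print(o['tool_pos'],o['tcp_rot'],o['joint_positions'])
p=bot.camera_params('wrist');im=bot.capture('wrist');np.save('w3.npy',im);np.save('w3p.npy',p,allow_pickle=True)
q=px('wrist',(522,-240,94),p);print(q)
for l,z in(('shaft_tip',94),('collar',62),('drive',50)):
  for d in bot.find_in('wrist',l)[:2]:
    b=d['bbox'];print(l,d['confidence'],b,at('wrist',b[0],b[1],z,p))
u,v=int(q[0]),int(q[1]);u=min(max(u,80),480);v=min(max(v,60),360)
cv2.imwrite('pics/w3.png',cv2.resize(im[v-60:v+60,u-80:u+80],(800,600),interpolation=cv2.INTER_CUBIC));print(u-80,v-60)
E
```

```text
[ 446.61260029 -312.65886085  184.56584861] [-3.13896008e+00 -2.46398406e-04  7.35997086e-01] [-7.51665830e-01  3.95331405e-01  1.49535418e+00  4.88533829e-04
  1.25351013e+00  8.29800646e-02]
(np.float64(281.2068452246045), np.float64(82.2499729049578))
shaft_tip 0.75 [294.2, 92.5, 199.0, 183.9] [ 522.77127795 -253.78108539   94.        ]
shaft_tip 0.62 [16.1, 51.2, 27.2, 84.2] [379.76841401  18.64673784  94.        ]
collar 0.85 [144.1, 201.3, 159.0, 126.8] [ 345.10116512 -207.78771897   62.        ]
collar 0.78 [16.0, 49.5, 26.4, 83.5] [367.06528391  53.53243436  62.        ]
drive 0.7 [291.2, 89.5, 191.7, 179.0] [ 526.57575312 -248.06072101   50.        ]
drive 0.66 [15.4, 52.5, 30.8, 85.0] [358.3804127  64.0992504  50.       ]
201 22
```

View pics/w3.png

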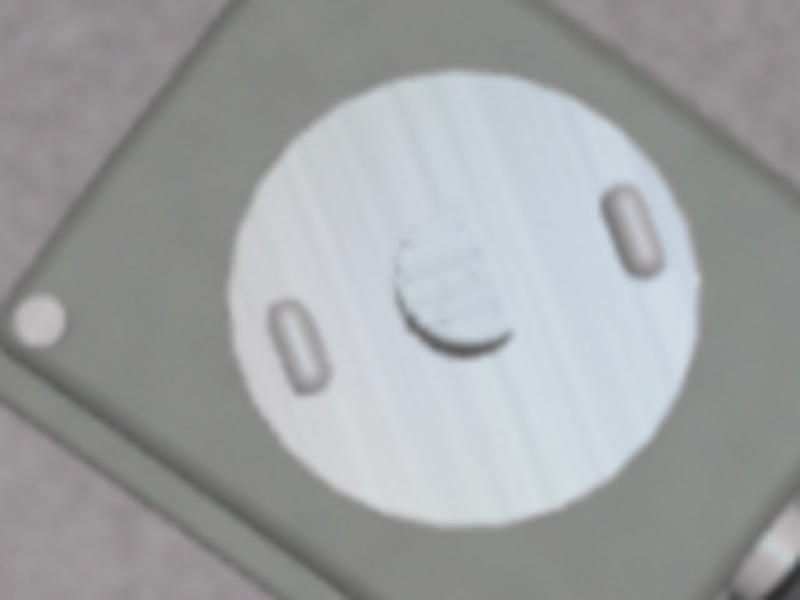

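The drive view shows the collar disc at about crop (465,298) and the catches at (633,230) and (298,345). The shaft's round side is to the left and its flat faces right, towards the catch at (633,230). I'll turn these into world positions.

```bash
python3 - <<'E'
from h import *
im=np.load('w3.npy');p=np.load('w3p.npy',allow_pickle=True).item()
f=lambda x,y,z:at('wrist',201+(x+.5)/5-.5,22+(y+.5)/5-.5,z,p)[:2]
a,b=f(633,226,78),f(298,341,78);print(a,b,'mid',(a+b)/2,np.linalg.norm(a-b),'ang',np.arctan2(*(a-b)[::-1]))
# collar rim: bright region, component
s=im.astype(int);g=im.min(2)
c=np.zeros(g.shape,np.uint8);c[22:142,201:361]=(g[22:142,201:361]>165)
c=cv2.morphologyEx(c,cv2.MORPH_OPEN,np.ones((3,3)))
n,l,st,_=cv2.connectedComponentsWithStats(c);k=1+np.argmax(st[1:,4])
C=max(cv2.findContours((l==k).astype(np.uint8),0,1)[0],key=len);H=cv2.convexHull(C)[:,0]
P=np.array([at('wrist',x,y,62,p)[:2] for x,y in H])
from scipy.optimize import least_squares
r=least_squares(lambda q:np.hypot(P[:,0]-q[0],P[:,1]-q[1])-q[2],[522,-245,44],loss='soft_l1').x;print('collar',r)
# housing edges
tip=[f(x,y,94) for x,y in((393,280),(455,345),(510,330),(400,240))];print(tip)
# predicted tip centre pixel
print([ (np.array(px('wrist',(r[0]+12*np.cos(t),r[1]+12*np.sin(t),94),p))-[201,22])*5 for t in np.arange(0,6.3,np.pi/2)])
E
```

```text
[ 561.27960734 -258.62711425] [ 506.0036099  -229.40355469] mid [ 533.64160862 -244.01533447] 62.52561335524584 ang -0.4863309587461157
collar [ 533.2467373  -244.56748174   43.63018998]
[array([ 523.8345564 , -236.10312627]), array([ 522.51123461, -251.11598629]), array([ 530.5660445 , -256.08455391]), array([ 529.69442498, -232.35171833])]
[array([516.01957075, 219.53534232]), array([413.42346431, 223.54600163]), array([418.47649958, 322.5265245 ]), array([521.04491632, 318.41837259]), array([516.01957075, 219.53534232])]
```

>>> jog_arm([
  [0.0276, 0.0019, 0],
  [0.0276, 0.0019, 0],
  [0.0276, 0.0019, 0],
  [0.0276, 0.0019, 0],
  [0, 0, 0],
  [0, 0, 0],
  [0, 0, 0],
  [0, 0, 0],
  [0, 0, 0],
  [0, 0, 0],
], twist=[0, 0, 0, 0, 10, 10, 10, 10, 10, 10])

```text
time: 10.45
tool_pos: [534.1, -244.5, 185.9]
tcp_rot: [-3.141, -0.0, -0.316]
contact_force: [-1.1, -0.3, -0.9]
grip_width: 39.8
finger_force: 30.0
```

>>> jog_arm([
  [0, 0, 0],
  [0, 0, 0],
  [0, 0, 0.02],
  [0, 0, 0.02],
  [0, 0, 0],
  [0, 0, 0],
], twist=[10, 0, 0, 0, 0, 0])

```text
time: 11.2
tool_pos: [534.5, -245.4, 146.6]
tcp_rot: [-3.142, -0.001, -0.484]
contact_force: [0.1, 0.1, -1.5]
grip_width: 39.7
finger_force: 30.0
```

```bash
python3 - <<'E'
from h import *
o=bot.get_obs();print(o['tool_pos'],o['tcp_rot'],o['joint_positions'],o['contact_force'],o['moment'])
p=bot.camera_params('wrist');im=bot.capture('wrist')
print(px('wrist',(533.3,-244.3,94),p),px('wrist',(533.3,-244.3,62),p))
cv2.imwrite('pics/w4.png',cv2.resize(im[130:310,170:410],(800,600),interpolation=cv2.INTER_CUBIC))
E
```

```text
[ 534.45907496 -245.36070782  146.64473112] [-3.14156115e+00 -1.21434526e-03 -4.83805483e-01] [-5.60734810e-01  5.03111326e-01  1.42918194e+00  1.33417736e-04
  1.20809106e+00  1.49381972e+00] [ 0.0674515   0.06294464 -1.54705457] [-0.0339133   0.1577881  -0.01604758]
(np.float64(283.62141706126926), np.float64(219.14665590057683)) (np.float64(283.70667402865234), np.float64(207.91582396183156))
```

View pics/w4.png

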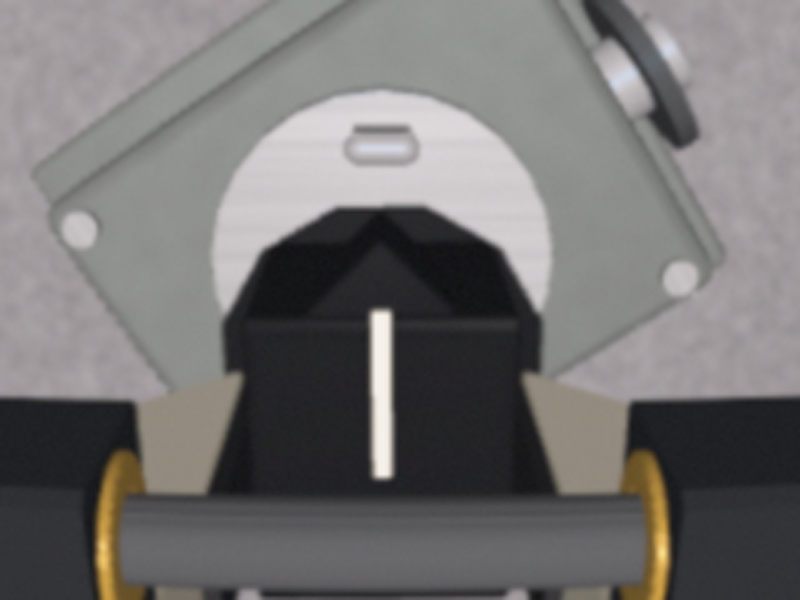

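The pointer, the near catch and the disc centre all line up at crop column about 381. I'll do a quick along-nose check from the rim and catch.

```bash
python3 - <<'E'
from h import *
from scipy.optimize import least_squares
o=bot.get_obs();p=bot.camera_params('wrist')
f=lambda x,y,z:at('wrist',170+(x+.5)/3.333-.5,130+(y+.5)/3.333-.5,z,p)[:2]
P=np.array([f(x,y,62) for x,y in((381,89),(212,248),(552,250),(300,108),(465,108),(228,320),(538,318),(250,150),(513,150))])
r=least_squares(lambda q:np.hypot(*(P-q[:2]).T)-44,[533,-244]).x
t=o['tool_pos'][:2];w=o['tcp_rot'][2];X=np.array([np.cos(w),np.sin(w)]);Y=np.array([X[1],-X[0]])
print(r,(r-t)@X,(r-t)@Y)
c=f(381,146,78);print('catch',(c-t)@X-32,(c-t)@Y)
k=[f(381,310,52+146.6-15.8),f(381,478,52+146.6-15.8)];print('pointer',[((q-t)@X,(q-t)@Y) for q in k])
E
```

```text
[ 533.44338944 -245.01180447] -1.2292256672851225 0.0770004112409054
catch -1.1174967525751356 -0.18375877670359975
pointer [(np.float64(24.50959329930452), np.float64(-0.05510576478994986)), (np.float64(-2.2579099140395784), np.float64(-0.05988991025020397))]
```

>>> jog_arm([
  [-0.0009, 0, 0.01],
  [0, 0, 0.01],
  [0, 0, 0.01],
  [0, 0, 0.004],
  [0, 0, 0.002],
  [0, 0, 0.002],
  [0, 0, 0],
], twist=[0, 0, 0, 0, 0, 0, 0])

```text
time: 12.12
tool_pos: [533.2, -244.9, 107.9]
tcp_rot: [-3.142, -0.0, -0.486]
contact_force: [-0.3, 0.3, -0.5]
grip_width: 39.5
finger_force: 30.0
```

>>> jog_arm([
  [0, 0, 0.001],
  [0, 0, 0.001],
  [0, 0, 0.001],
  [0, 0, 0.001],
  [0, 0, 0],
], twist=[0, 0, 0, 0, 0])

```text
time: 12.75
tool_pos: [533.1, -244.8, 103.7]
tcp_rot: [-3.141, 0.0, -0.486]
contact_force: [0.2, -0.3, -1.5]
grip_width: 39.7
finger_force: 30.0
```

>>> jog_arm([
  [0, 0, 0.001],
  [0, 0, 0.001],
  [0, 0, 0.001],
  [0, 0, 0.001],
  [0, 0, 0],
], twist=[0, 0, 0, 0, 0])

```text
time: 13.38
tool_pos: [533.1, -244.9, 99.7]
tcp_rot: [-3.141, 0.0, -0.486]
contact_force: [-0.3, -0.3, -1.3]
grip_width: 39.5
finger_force: 30.0
```

>>> jog_arm([
  [0, 0, 0.001],
  [0, 0, 0.001],
  [0, 0, 0],
], twist=[0, 0, 0])

```text
time: 13.75
tool_pos: [533.1, -244.8, 97.7]
tcp_rot: [-3.141, 0.0, -0.486]
contact_force: [-0.0, -0.4, -1.3]
grip_width: 39.9
finger_force: 30.0
```

The knob is past the stop height with no force, so the flats match. I'm continuing to the catches.

>>> jog_arm([
  [0, 0, 0.001],
  [0, 0, 0.001],
  [0, 0, 0.001],
  [0, 0, 0.001],
  [0, 0, 0],
], twist=[0, 0, 0, 0, 0])

```text
time: 14.38
tool_pos: [533.1, -244.9, 93.7]
tcp_rot: [-3.142, 0.0, -0.486]
contact_force: [-1.2, -0.7, -1.5]
grip_width: 39.6
finger_force: 30.0
```

>>> jog_arm([
  [0, 0, 0.001],
  [0, 0, 0.001],
  [0, 0, 0.001],
  [0, 0, 0],
], twist=[0, 0, 0, 0])

```text
time: 14.88
tool_pos: [533.1, -244.8, 90.7]
tcp_rot: [-3.141, 0.0, -0.486]
contact_force: [0.3, 1.1, -1.2]
grip_width: 39.7
finger_force: 30.0
```

>>> jog_arm([
  [0, 0, 0.001],
  [0, 0, 0.001],
  [0, 0, 0.001],
  [0, 0, 0],
], twist=[0, 0, 0, 0])

```text
time: 15.38
tool_pos: [533.4, -245.0, 88.0]
tcp_rot: [-3.142, -0.001, -0.486]
contact_force: [-0.2, 1.0, 2.7]
grip_width: 39.8
finger_force: 30.0
```

>>> jog_arm([
  [0, 0, 0.001],
  [0, 0, 0.001],
  [0, 0, 0.001],
  [0, 0, 0],
], twist=[0, 0, 0, 0])

```text
time: 15.88
tool_pos: [533.0, -244.8, 84.4]
tcp_rot: [-3.141, 0.001, -0.486]
contact_force: [0.5, -1.0, 0.9]
grip_width: 39.4
finger_force: 30.0
```

>>> jog_arm([
  [0, 0, 0.001],
  [0, 0, 0.001],
  [0, 0, 0.001],
  [0, 0, 0],
], twist=[0, 0, 0, 0])

```text
time: 16.38
tool_pos: [532.9, -244.7, 81.3]
tcp_rot: [-3.141, 0.001, -0.486]
contact_force: [-0.0, -0.7, -1.3]
grip_width: 39.3
finger_force: 30.0
```

>>> jog_arm([
  [0, 0, 0.001],
  [0, 0, 0.001],
  [0, 0, 0.001],
  [0, 0, 0],
], twist=[0, 0, 0, 0])

```text
time: 16.88
tool_pos: [533.1, -244.8, 78.7]
tcp_rot: [-3.141, 0.0, -0.486]
contact_force: [0.0, -0.1, -1.1]
grip_width: 39.6
finger_force: 30.0
```

>>> jog_arm([
  [0, 0, 0.001],
  [0, 0, 0.0005],
  [0, 0, 0],
], twist=[0, 0, 0])

```text
time: 17.25
tool_pos: [533.3, -245.0, 77.8]
tcp_rot: [-3.142, -0.001, -0.486]
contact_force: [-1.0, 1.0, 4.2]
grip_width: 39.6
finger_force: 30.0
```

>>> jog_arm([
  [0, 0, 0.0005],
  [0, 0, 0.0005],
  [0, 0, 0],
], twist=[0, 0, 0])

```text
time: 17.62
tool_pos: [533.4, -245.0, 77.8]
tcp_rot: [3.142, -0.001, -0.486]
contact_force: [-3.4, 1.9, 11.0]
grip_width: 39.7
finger_force: 30.0
```

It bottoms out at the predicted height (77.8 mm) with the force rising. One slightly firmer press to be sure, then relax, release and look.

>>> jog_arm([
  [0, 0, 0.0005],
  [0, 0, 0.0005],
  [0, 0, 0],
], twist=[0, 0, 0])

```text
time: 18.0
tool_pos: [533.4, -245.0, 77.7]
tcp_rot: [3.141, -0.002, -0.486]
contact_force: [-6.5, 2.1, 18.0]
grip_width: 39.7
finger_force: 30.0
```

>>> jog_arm([
  [0, 0, -0.001],
  [0, 0, -0.001],
  [0, 0, 0],
], twist=[0, 0, 0])

```text
time: 18.38
tool_pos: [533.3, -245.0, 77.8]
tcp_rot: [-3.142, -0.001, -0.486]
contact_force: [-2.6, 0.6, 6.4]
grip_width: 39.9
finger_force: 30.0
```

>>> jog_arm([
  [0, 0, 0],
  [0, 0, 0],
  [0, 0, 0],
  [0, 0, 0],
  [0, 0, 0],
], twist=[0, 0, 0, 0, 0], jaw=0.0918)

```text
time: 19.0
tool_pos: [533.2, -244.9, 77.2]
tcp_rot: [-3.142, 0.0, -0.486]
contact_force: [0.6, 0.1, 0.3]
grip_width: 85.1
finger_force: 0.0
```

>>> jog_arm([
  [0, 0, -0.01],
  [0, 0, -0.02],
  [0, 0, -0.03],
  [0, 0, -0.03],
  [0, 0, -0.03],
  [-0.03, 0, 0],
  [-0.03, 0, 0],
  [-0.02, 0, 0],
  [0, 0, 0],
  [0, 0, 0],
], twist=[0, 0, 0, 0, 0, 0, 0, 0, 0, 0])

```text
time: 20.25
tool_pos: [463.2, -208.0, 197.9]
tcp_rot: [3.142, -0.002, -0.486]
contact_force: [0.6, 0.4, 0.9]
grip_width: 91.5
finger_force: 0.0
```

```bash
python3 - <<'E'
from h import *
o=bot.get_obs();print(o['tool_pos'],o['contact_force'])
p=bot.camera_params('wrist');im=bot.capture('wrist');s=bot.capture('scene')
q=px('wrist',(533.3,-245,80),p);print(q)
u,v=int(q[0]),max(int(q[1]),45)
a=cv2.resize(im[v-45:v+45,u-45:u+45],(400,400),interpolation=cv2.INTER_CUBIC)
b=cv2.resize(s[155:205,212:262],(400,400),interpolation=cv2.INTER_CUBIC)
for z in(114,):
  w=o['tcp_rot'][2]
  for d,col in((-2,(0,0,255)),(25,(0,0,255))):
    pass
cv2.imwrite('pics/end.png',np.hstack([a,b]))
P=lambda z:[np.round((np.array(px('wrist',(533.4+d*np.cos(-.486),-245+d*np.sin(-.486),z),p))-[u-45,v-45])*4.444) for d in(-2,24.5)]
print('home',P(114),'high15',P(129))
E
```

```text
[ 463.24276214 -208.03071797  197.92073827] [0.62742325 0.3937898  0.94792282]
(np.float64(284.17566712938657), np.float64(112.93972114809782))
home [array([200., 210.]), array([200.,  68.])] high15 [array([200., 209.]), array([200.,  58.])]
```

View pics/end.png

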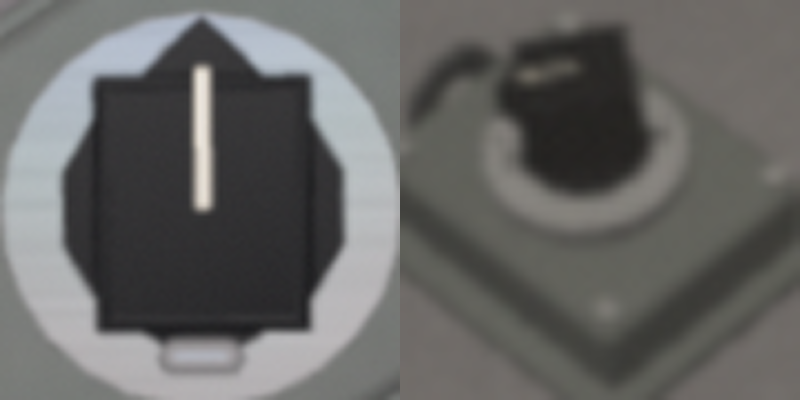

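The knob sits home. The pointer spans crop rows 66 to 210 (68 to 210 predicted for home), and the rear catch sits over the skirt at (202,355). The gripper is clear, so I'm handing in.

```bash
python3 -c "
from plant import bot
print(bot.close_job())"
```

```text
the job is handed in; nothing more can be done
None
```

The black knob is on the grey drive's D-shaft with the flats matched, pushed down to the collar with both catches expected to have snapped (only the rear one was seen over the skirt). It has been released and the job is handed in at about 20 s, with a peak reading of about 18 N.

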